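# Hold a gel cassette down on its seal while the thumbscrews are tightened

### The arm

A 6-joint arm with a two-finger parallel gripper is mounted at the origin on the work surface. World frame = base frame: x ahead of the robot, y to its left, z up, the work surface at z = 0. Lengths are in m, angles in rad, forces in N, time in s.
With the tool pointing down it reaches from about 0.25 to 0.775 m from the base axis. Payload 4 kg.
Tool frame: the origin (TCP) lies on the centre line of the jaws, within the pads' length; the fingertips stand 8 mm ahead of it and the grasp point (between the pads) lies 11 mm behind it; z points along the fingers, y is the line along which they close (so a half turn about z gives the same grasp; the last joint's range is limited). The gripper opens to 94 mm and grips with 3 to 60 N. Pads are 16 mm wide; open, the fingers measure 119 mm over their backs; the gripper's body (75 mm by 177 mm) begins 78 mm behind the grasp point.
Start: joints at [-1.302, 0.087, 1.371, -0, 1.684, -0.103], TCP at [0.2, -0.512, 0.214] pointing down, gripper open.
Joint ranges: [-3.1, 3.1], [-0.76, 2.03], [0.27, 2.55], [-1.08, 4.22], [0.17, 2.65], [-2.57, 2.57]. Speed limits (rad/s): [2.79, 2.79, 3.14, 3.14, 3.14, 3.14].

### API

Orientations are given as a rotation vector (axis times angle).
In Python, from workcell import r gives the robot as it stands.
- The arm moves only by the shell command python3 -m jog 'ROWS' [OPENING]. ROWS is JSON, a list of rows, each a list of 6 numbers: the shift along the tool's x, y, z scaled (see below), then the turn, a rotation vector about the tool's x, y, z scaled (see below). A call has 1 to 20 rows; each row shifts and turns the commanded pose from where the row before left it, along the tool's axes as they then stand; what a row does not reach is not made up. The controller multiplies each number of a shift by 10 cm and each number of a turn by 120 degrees. A row lasts 1/10 s, in which the tool goes at most 50 mm and 8.59 degrees, less where a joint would pass 70% of its speed; a pose out of reach is approached as far as the arm can. A call with a number of a shift or a turn outside -1 to 1 is refused whole. A call with a gripper value outside its range is refused whole. OPENING is the closure, from -1 (fully open) to 1 (shut), set as the call begins (- or left out, the last holds). The fingers move at their own pace and stop on an object; the grip force is fixed at half the most. Time passes only in rows, so rows that do not move let the fingers close. It gives the time, the measured TCP pose, the force, the opening and the grip force at its end, in the units of the state.
- r.get_obs(): the state, without advancing time (a new reading comes with each control period).
- r.read_camera(name): name is "scene" or "top" or "wrist"; returns (picture, depth): 420x560x3 uint8, red, green, blue; 420x560 float32, m along the optical axis (not along the pixel's ray), 0 where there is no reading.
- r.camera_model(name): a dict with "camera_matrix" (3x3 intrinsics, pixels), "k1" (the pictures are not rectified: a ray, as slopes to the right and down, at radius r is drawn at 1 + k1 r^2 times it, then the intrinsics apply), "R" (3x3) and "t" (3): a world point X has camera coordinates R X + t. Camera axes: x right, y down, z forward; pixel columns grow to the right and rows downward; lengths in m; the calibration is good to about 2 mm. A picture is of the moment at which its call begins: read the wrist's pose just before it. camera_model takes no time and is no camera call; for the wrist camera it gives the pose at the moment of the call.
- r.hand_in(): hands the job in; it is judged then, once.
The state is a dict: "clock": time; "joint_positions": joint angles; "joint_velocities": joint speeds; "tau": joint torques, N m; "ee_pos": TCP position; "tcp_rot": TCP orientation; "force": force on the tool from outside, world axes, zero at the start; "torque": the same for the moment, N m; "opening": finger opening in m; "gripper_force": force on a finger pad.
Only numpy, scipy, OpenCV 4.12 (cv2) and the standard library are available. Lean on these libraries where they do the work, as an engineer would, in place of code of your own. Each camera call takes 0.05 s, during which the arm holds its last target. There are 200 camera calls.

### The job

Please be my third hand at the gel caster: take the large glass cassette (not the mini one) out of the plate rack and slide it gently down into the two grooves of the caster, its short plate on the thumbscrew side, without letting it drop. Then press it straight down onto the spring-backed sealing bar with a steady push of about 10 N (never more than 25 N, glass chips) and keep it so for a few seconds while I start on the thumbscrews: finish while still holding and pressing it. Leave the mini cassette, the jar and the comb where they are.

Things in the scene. Friction and masses are not known exactly. Their poses are not given: they have to be found in the camera images.
- cassette_mid (a point): Centre of the large cassette, 50 mm above its lower edge: two upright bonded glass plates with grey spacers along the side edges, 9 mm thick (its x), 100 wide (y), 100 tall (z, up), about 170 g. x points out of the face of the short plate (88 mm tall; the other is 100; lower edges flush). Pinch it across the 9 mm from above, mid-width. It starts in one of the rack's outer slots.
- cassette_front (a point): Centre of the outer face of the large cassette's short plate: 4.5 mm from cassette_mid along its x, at the same height.
- cassette: The same large cassette; origin at the middle of its lower edge (50 mm below cassette_mid), same axes.
- mini: Bystander: mini cassette of the same make and thickness, 80 mm wide, 80 mm tall, in the rack's other outer slot. Origin at the middle of its lower edge.
- rack: Light grey plastic plate rack, 150 x 100 mm, fixed to the bench. Origin under its centre; x along the row of three parallel slots (outer ones at x = -40 and +40 mm, middle one empty), y along the slots, z up. Slots 11.6 mm wide, floor 8 mm above the bench, ribs up to 33 mm.
- caster: Light grey gel caster, fixed: base 110 x 176 mm (x, y), two pillars 81 mm apart with facing vertical grooves in the plane x = 0, each taking a side edge of the cassette. Origin on the bench midway between the grooves, y from groove to groove, z up, x to the thumbscrew side. Two black thumbscrews, backed off, at height 78 mm, out to x = 45 mm. Tie plate at x = -20 mm, 38 high.
- groove_mouth (a point): Midway between the groove mouths, 105 mm above the bench, axes as the caster; above it the mouths flare, up to 116 mm. The grooves are 11.4 mm wide (x) and 103 mm apart floor to floor (y): 1.2 mm of play each way in x, 1.5 mm in y.
- bar_rest (a point): Centre of the top of the sealing bar when it is free, 42 mm above the bench, where the cassette's lower edge first touches it. Axes as the caster; this point does not move with the bar.
- seal_bar (a joint): How far the sealing bar is pressed down, m: 0 free, 0.010 at most. Rubber-faced bar, 94 x 12.5 mm, on springs between the pillars: 1 mm for every 2 N, so 10 N is 5 mm. The push asked for is the force of the cassette on this bar, the cassette's own weight (about 1.7 N) included.
- jar: Bystander: open glass jar, 60 mm wide, 80 mm tall. Origin under its centre.
- comb: Bystander: flat white plastic comb, about 40 x 96 mm, 5 mm thick, lying on the bench. Origin on its underside.
Mind the look-alikes: they are no part of the job. Several things look just like the caster: the one meant starts farthest from the robot's base.

How it is judged:
By the outcome, as a careful person would: the job done as asked, in the order asked, and still so for the second after the job is handed in, while the arm keeps its last pose, push and grip.
It also fails if it takes over 58 s, if anything falls off the work surface, if the arm or the gripper's body presses on something with over 40 N, if the wrist force passes 120 N, or if a joint passes its speed limit or range.

## Working session

There is one attempt and no reset: what is moved stays moved. The work goes in short steps, Python scripts to look and compute and a shell command to move; the robot and the scene stay as the last step left them, time stands still between calls to the robot, and variables do not carry over. Pictures are saved under pics/ and viewed, at most 10 in all, crops included, and the job is handed in when it is done.

```bash
mkdir -p pics
cat > h.py <<'E'
import numpy as np, cv2
from scipy.spatial.transform import Rotation as Ro
from workcell import r
def grab(n):
    m=r.camera_model(n); p,d=r.read_camera(n); return p,d,m
def save(n,p): cv2.imwrite('pics/'+n+'.png',cv2.cvtColor(p,cv2.COLOR_RGB2BGR))
def rays(m,uv):
    K=np.array(m['camera_matrix'],float); uv=np.atleast_2d(np.array(uv,float))
    n=cv2.undistortPoints(uv.reshape(-1,1,2),K,np.array([m['k1'],0,0,0.])).reshape(-1,2)
    return np.c_[n,np.ones(len(n))]
def cen(m): return -np.array(m['R']).T@np.array(m['t'])
def onplane(m,uv,z):
    d=rays(m,uv)@np.array(m['R']); c=cen(m); return c+d*((z-c[2])/d[:,2])[:,None]
def cloud(m,d):
    h,w=d.shape; u,v=np.meshgrid(np.arange(w),np.arange(h))
    q=rays(m,np.c_[u.ravel(),v.ravel()])*d.ravel()[:,None]
    X=(q-np.array(m['t']))@np.array(m['R']); X[d.ravel()==0]=np.nan
    return X.reshape(h,w,3)
E
python3 - <<'E'
from h import *
print(r.get_obs())
a=[]
for n in('scene','top'):
    p,d,m=grab(n); np.savez('pics/'+n+'.npz',p=p,d=d,**{k:np.array(v) for k,v in m.items()}); save(n+'0',p); print(n,m)
E
```

```text
{'clock': 0.0, 'joint_positions': array([-1.30208689e+00,  8.79581518e-02,  1.37224643e+00, -3.15775956e-05,
        1.68359595e+00, -1.03100325e-01]), 'joint_velocities': array([ 1.35445307e-03, -5.06091965e-04,  1.61009794e-03, -6.82592284e-04,
       -6.10708752e-04,  7.38851265e-06]), 'tau': array([-3.75676518e-05, -3.40180314e+01, -3.02428365e+01,  7.17679155e-02,
        3.28087248e-02, -1.69701739e-04]), 'ee_pos': array([ 0.1996597 , -0.51190949,  0.21230641]), 'tcp_rot': array([-3.08530227e+00, -5.80267450e-01,  3.35738490e-04]), 'force': array([-0.22209291,  0.17685656, -0.7612818 ]), 'torque': array([-0.01168173, -0.00680017,  0.03387361]), 'gripper_force': 0.0, 'opening': 0.09421039494215978}
scene {'camera_matrix': array([[415.18885823,   0.        , 279.89326602],
       [  0.        , 415.18885823, 212.57554168],
       [  0.        ,   0.        ,   1.        ]]), 'k1': -0.12337427775468711, 'R': array([[ 0.80071056,  0.59895041, -0.01099985],
       [ 0.38745153, -0.53179677, -0.75304283],
       [-0.456885  ,  0.59870744, -0.65787954]]), 't': array([-0.39800084, -0.11579161,  1.31360081])}
top {'camera_matrix': array([[449.59874376,   0.        , 279.25238495],
       [  0.        , 449.59874376, 205.40308846],
       [  0.        ,   0.        ,   1.        ]]), 'k1': 0.0021800093174930467, 'R': array([[ 0.01616937, -0.99985388, -0.00554676],
       [-0.99629654, -0.01564281, -0.08454883],
       [ 0.08444971,  0.00689332, -0.9964039 ]]), 't': array([-0.00318484,  0.50300601,  0.97447253])}
```

View pics/scene0.png

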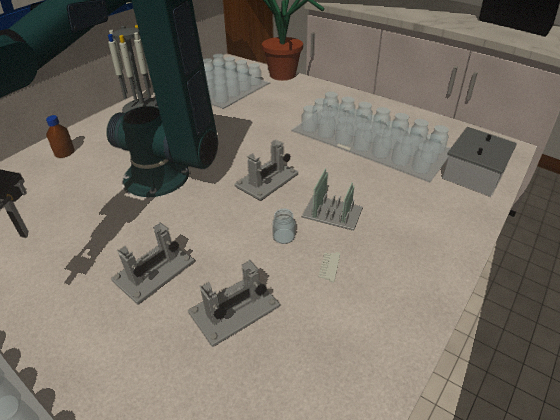

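View pics/top0.png

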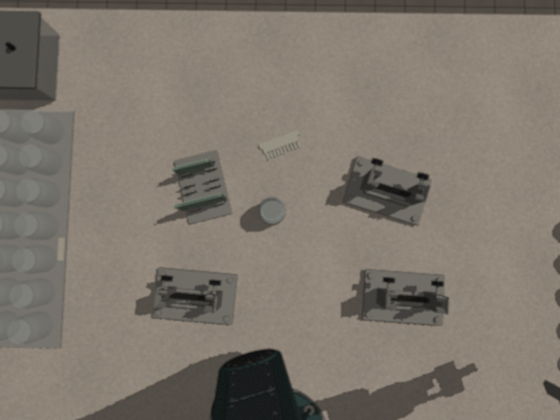

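Scene and top views: three caster look-alikes, at top pixels (388,190), (403,297) and (195,296). The base is at about (278,437), so the farthest is (388,190), which is scene (235,300). The rack is at top (203,186), with plates at (194,163) and (203,201). Next, a close crop and depth numbers.

Run:
```python
from h import *
S=dict(np.load('pics/scene.npz'));T=dict(np.load('pics/top.npz'))
c=lambda p,x,y,w,h,W,H:cv2.resize(p[y:y+h,x:x+w],(W,H),interpolation=cv2.INTER_CUBIC)
im=np.vstack([np.hstack([c(T['p'],150,135,100,75,400,300),c(S['p'],290,155,100,75,400,300)]),np.hstack([c(T['p'],335,145,100,75,400,300),c(S['p'],180,255,108,81,400,300)])])
save('crops',np.clip(im.astype(float)*1.5,0,255).astype(np.uint8))
X=cloud(T,T['d'])
for nm,(x0,x1,y0,y1) in dict(p1=(165,220,150,176),p2=(170,235,188,215),cast=(335,440,150,230)).items():
    q=X[y0:y1,x0:x1].reshape(-1,3); z=q[:,2]
    print(nm,[(round(a,3),int((z>a).sum()),q[z>a].mean(0).round(3) if (z>a).any() else 0) for a in (.03,.06,.08,.09,.1,.105,.11)])
for t in [(388,190),(403,297),(195,296)]: print(onplane(T,t,.03))
```

```text
p1 [(0.03, 390, array([0.58 , 0.19 , 0.063])), (0.06, 230, array([0.581, 0.191, 0.078])), (0.08, 88, array([0.579, 0.191, 0.086])), (0.09, 4, array([0.578, 0.192, 0.091])), (0.1, 0, 0), (0.105, 0, 0), (0.11, 0, 0)]
p2 [(0.03, 473, array([0.504, 0.17 , 0.077])), (0.06, 326, array([0.504, 0.169, 0.093])), (0.08, 267, array([0.504, 0.171, 0.098])), (0.09, 224, array([0.504, 0.171, 0.1  ])), (0.1, 101, array([0.502, 0.17 , 0.107])), (0.105, 82, array([0.502, 0.171, 0.108])), (0.11, 2, array([0.492, 0.204, 0.111]))]
cast [(0.03, 1223, array([ 0.542, -0.239,  0.074])), (0.06, 734, array([ 0.548, -0.24 ,  0.096])), (0.08, 590, array([ 0.548, -0.24 ,  0.102])), (0.09, 422, array([ 0.541, -0.24 ,  0.108])), (0.1, 347, array([ 0.54 , -0.24 ,  0.111])), (0.105, 304, array([ 0.541, -0.24 ,  0.113])), (0.11, 226, array([ 0.541, -0.241,  0.114]))]
[[ 0.53998933 -0.23373567  0.03      ]]
[[ 0.30843323 -0.26498754  0.03      ]]
[[0.30300219 0.18358648 0.03      ]]
```

View pics/crops.png

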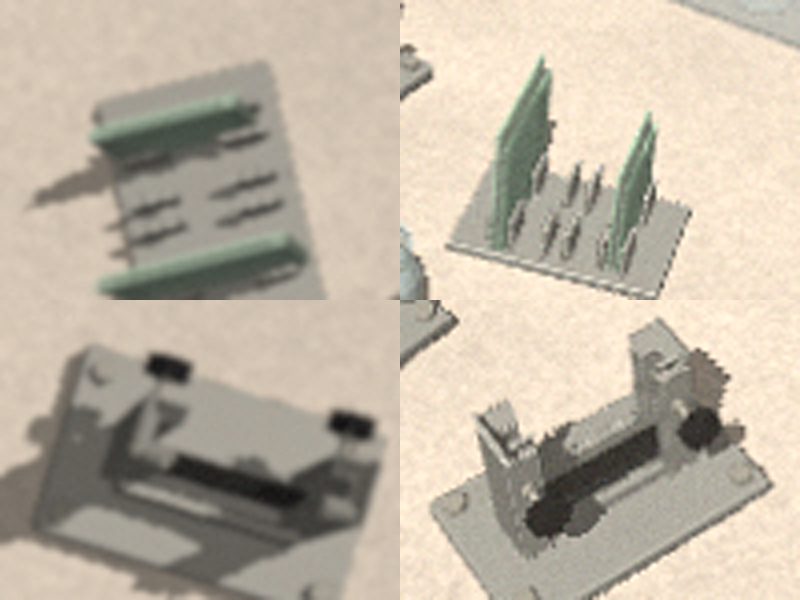

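```bash
cat >> h.py <<'E'
def yaw_axes(): 
    o=r.get_obs(); R=Ro.from_rotvec(o['tcp_rot']).as_matrix(); return o,R
def go(p,ydir):
    """total shift (tool axes, /0.1) and turn (about tool z, /120deg) for TCP p, tool y along +-ydir, pointing down"""
    o,R=yaw_axes(); y=np.array([*ydir,0.]); y/=np.linalg.norm(y)
    for s in(1,-1):
        z=np.array([0,0,-1.]); Rt=np.c_[np.cross(s*y,z),s*y,z]
        print('sign',s,'shift',(R.T@(np.array(p)-o['ee_pos'])/.1).round(4),'turn',(Ro.from_matrix(R.T@Rt).as_rotvec()/np.radians(120)).round(4))
    print('tcp',o['ee_pos'].round(4),'q',o['joint_positions'].round(2),'F',o['force'].round(2),'R',R.round(3).tolist())
E
python3 - <<'E'
from h import *
T=dict(np.load('pics/top.npz'));X=cloud(T,T['d'])
def pca(x0,x1,y0,y1,zl,zh):
    q=X[y0:y1,x0:x1].reshape(-1,3); q=q[(q[:,2]>zl)&(q[:,2]<zh)]
    (c,s,a)=cv2.minAreaRect((q[:,:2]*1000).astype(np.float32)); b=cv2.boxPoints((c,s,a))
    u=np.linalg.svd(q[:,:2]-q[:,:2].mean(0),full_matrices=False)[2][0]; print(c,s,a,u); return u
u=pca(170,235,188,215,.09,.115); n=(u[1],-u[0])
pca(335,440,150,230,.105,.13)
go((.504,.171,.28),n)
m=r.camera_model('wrist');o,R=yaw_axes();print('cam in tool',R.T@(cen(m)-o['ee_pos']),(np.array(m['R'])@R).round(2), m['camera_matrix'][0][0])
E
```

```text
(504.79766845703125, 171.06753540039062) (9.647648811340332, 100.08551788330078) 15.054834365844727 [ 0.25755327 -0.9662641 ]
(541.3399047851562, -235.80145263671875) (123.28627014160156, 34.107200622558594) 73.54660034179688 [0.28901419 0.95732481]
sign 1 shift [ 5.3166 -5.2586 -0.6642] turn [-8.000e-04  7.000e-04  8.031e-01]
sign -1 shift [ 5.3166 -5.2586 -0.6642] turn [-0.0007 -0.0008 -0.6969]
tcp [ 0.1997 -0.5119  0.2124] q [-1.3   0.09  1.37 -0.    1.68 -0.1 ] F [-1.04 -0.1  -0.01] R [[0.932, 0.363, -0.001], [0.363, -0.932, 0.002], [0.0, -0.002, -1.0]]
cam in tool [ 7.26249821e-02  6.38087718e-05 -1.71567976e-01] [[-0.    1.    0.  ]
 [-0.97 -0.   -0.25]
 [-0.25 -0.    0.97]] 290.05759567144514
```

```bash
python3 -m jog '[[0.295,-0.292,-0.037,0,0,0],[0.295,-0.292,-0.037,0,0,0],[0.295,-0.292,-0.037,0,0,0],[0.295,-0.292,-0.037,0,0,0],[0.295,-0.292,-0.037,0,0,0],[0.295,-0.292,-0.037,0,0,0],[0.295,-0.292,-0.037,0,0,0],[0.295,-0.292,-0.037,0,0,0],[0.295,-0.292,-0.037,0,0,0],[0.295,-0.292,-0.037,0,0,0],[0.295,-0.292,-0.037,0,0,0],[0.295,-0.292,-0.037,0,0,0],[0.295,-0.292,-0.037,0,0,0],[0.295,-0.292,-0.037,0,0,0],[0.295,-0.292,-0.037,0,0,0],[0.295,-0.292,-0.037,0,0,0],[0.295,-0.292,-0.037,0,0,0],[0.295,-0.292,-0.037,0,0,0]]' && python3 -m jog '[[0,0,0,0,0,-0.0697],[0,0,0,0,0,-0.0697],[0,0,0,0,0,-0.0697],[0,0,0,0,0,-0.0697],[0,0,0,0,0,-0.0697],[0,0,0,0,0,-0.0697],[0,0,0,0,0,-0.0697],[0,0,0,0,0,-0.0697],[0,0,0,0,0,-0.0697],[0,0,0,0,0,-0.0697],[0,0,0,0,0,0],[0,0,0,0,0,0]]'
python3 - <<'E'
from h import *
go((.504,.171,.28),(.966,.2575))
p,d,m=grab('wrist'); np.savez('pics/w1.npz',p=p,d=d,**{k:np.array(v) for k,v in m.items()}); save('w1',np.clip(p*1.4,0,255).astype(np.uint8))
E
```

```text
clock: 1.9
ee_pos: [0.5038, 0.1719, 0.2796]
tcp_rot: [3.087, 0.581, -0.001]
force: [-0.7, -1.1, -0.2]
opening: 0.0943
gripper_force: 0.0
clock: 3.1
ee_pos: [0.5035, 0.1701, 0.2796]
tcp_rot: [-1.917, -2.488, 0.001]
force: [-0.7, 0.2, 1.2]
opening: 0.094
gripper_force: 0.0
sign 1 shift [ 0.007   0.0075 -0.004 ] turn [-0.0004  0.     -0.0013]
sign -1 shift [ 0.007   0.0075 -0.004 ] turn [0.0000e+00 6.0000e-04 1.4987e+00]
tcp [0.5035 0.1701 0.2796] q [ 0.22  0.04  1.29 -0.    1.81 -0.04] F [-0.73  0.18  1.17] R [[-0.255, 0.967, -0.001], [0.967, 0.255, -0.0], [-0.0, -0.001, -1.0]]
```

View pics/w1.png

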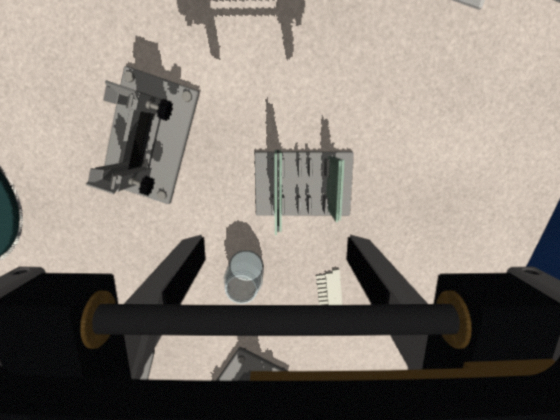

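Wrist view: the large cassette is at (278,190), the mini at (338,188), the jar at (243,275) and the comb at (330,290). Next I profile the cassette's top to see which side is short.

Run:
```python
from h import *
W=dict(np.load('pics/w1.npz'));T=dict(np.load('pics/top.npz'))
n=np.array([.966,.2575]);n/=np.linalg.norm(n);a=np.array([-n[1],n[0]]);c=np.array([.5045,.171])
for nm,D,(x0,x1,y0,y1) in(('w',W,(255,300,140,240)),('t',T,(170,235,185,215))):
    q=cloud(D,D['d'])[y0:y1,x0:x1].reshape(-1,3);q=q[q[:,2]>.085];s=(q[:,:2]-c)@n*1000;t=(q[:,:2]-c)@a*1000
    print(nm,len(q),'t',np.percentile(t,[1,99]).round(1))
    for lo in range(-12,12,2):
        k=(s>=lo)&(s<lo+2)
        if k.sum()>2: print(lo,k.sum(),np.percentile(q[k,2]*1000,[5,50,95]).round(1))
    hi=q[q[:,2]>.103]; print('hi',len(hi),((hi[:,:2]-c)@n*1000).mean().round(2)); 
cr=cv2.resize(W['p'][145:240,250:360],(704,600),interpolation=cv2.INTER_CUBIC); save('w1c',np.clip(cr*1.4,0,255).astype(np.uint8))
```

```text
w 471 t [-47.9  51.5]
-4 34 [107.  108.1 109.8]
-2 166 [107.  108.3 109.3]
0 16 [89.5 96.2 97.3]
2 97 [94.3 96.2 97.3]
4 158 [94.9 96.2 97.6]
hi 197 -1.26
t 247 t [-49.2  49. ]
-6 27 [ 86.4  98.3 109. ]
-4 95 [ 88.1 105.9 109.3]
-2 29 [104.6 107.5 109. ]
0 11 [90.9 95.8 97.7]
2 65 [87.8 95.2 98.5]
4 20 [93.  95.4 96.8]
hi 92 -2.57
```

View pics/w1c.png

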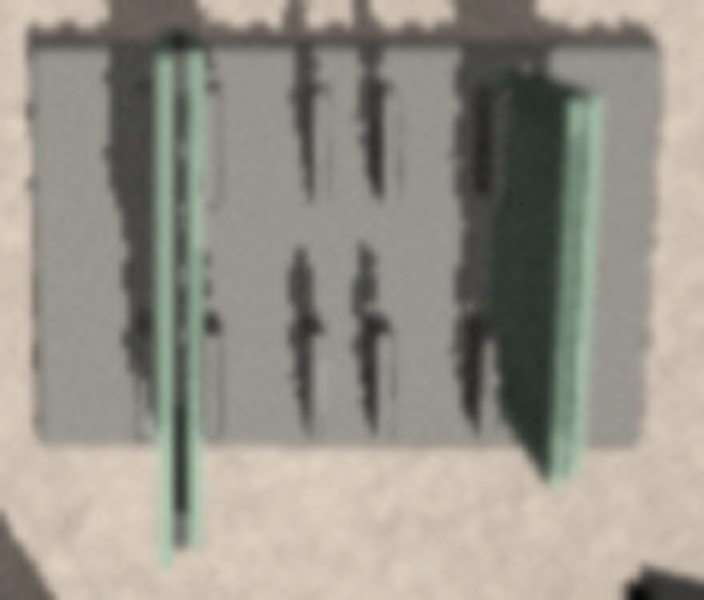

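Choice confirmed. The plate at crop (180,300) is the larger one, 100 mm wide with its top at 108 mm in both views. Its short plate is on the right, towards world +x. The plate at (575,290) is the mini. Now I descend and grip.

```bash
python3 -m jog '[[0.014,0.021,0.3,0,0,0],[0,0,0.4,0,0,0],[0,0,0.4,0,0,0],[0,0,0.4,0,0,0],[0,0,0.3,0,0,0],[0,0,0.166,0,0,0],[0,0,0.1,0,0,0],[0,0,0,0,0,0],[0,0,0,0,0,0]]' && python3 -m jog '[[0,0,0,0,0,0],[0,0,0,0,0,0],[0,0,0,0,0,0],[0,0,0,0,0,0],[0,0,0,0,0,0],[0,0,0,0,0,0],[0,0,0,0,0,0],[0,0,0,0,0,0],[0,0,0,0,0,0],[0,0,0,0,0,0],[0,0,0,0,0,0],[0,0,0,0,0,0]]' 1
```

```text
clock: 4.05
ee_pos: [0.506, 0.1722, 0.0745]
tcp_rot: [1.914, 2.49, 0.002]
force: [0.1, -0.0, 0.5]
opening: 0.094
gripper_force: 0.0
clock: 5.25
ee_pos: [0.5053, 0.172, 0.0734]
tcp_rot: [1.914, 2.491, -0.0]
force: [1.5, 0.2, -0.4]
opening: 0.0093
gripper_force: 30.0
```

```bash
python3 -m jog '[[0,0,-0.05,0,0,0],[0,0,-0.1,0,0,0],[0,0,-0.2,0,0,0],[0,0,-0.3,0,0,0],[0,0,-0.4,0,0,0],[0,0,-0.4,0,0,0],[0,0,-0.3,0,0,0],[0,0,-0.15,0,0,0],[0,0,0,0,0,0],[0,0,0,0,0,0],[0,0,0,0,0,0]]'
python3 - <<'E'
from h import *
go((.57,-.340,.264),(.957,-.289))
o=r.get_obs();print(o['opening'],o['torque'])
E
```

```text
clock: 6.35
ee_pos: [0.5043, 0.1718, 0.2608]
tcp_rot: [-1.912, -2.489, 0.006]
force: [-0.5, 0.1, -1.3]
opening: 0.0088
gripper_force: 30.0
sign 1 shift [-5.1145 -0.685  -0.0292] turn [-0.0023  0.0006  0.2645]
sign -1 shift [-5.1145 -0.685  -0.0292] turn [-8.0000e-04 -3.0000e-03 -1.2355e+00]
tcp [0.5043 0.1718 0.2608] q [ 0.22  0.05  1.32 -0.    1.78 -0.04] F [-0.47  0.05 -1.25] R [[-0.258, 0.966, -0.005], [0.966, 0.258, -0.001], [0.0, -0.005, -1.0]]
0.008769675762895493 [-0.01767233 -0.10894608  0.02499245]
```

```bash
python3 -m jog '[[-0.15,-0.04,0,0,0,0],[-0.3,-0.078,0,0,0,0],[-0.4,-0.103,0,0,0,0],[-0.4,-0.103,0,0,0,0],[-0.4,-0.103,0,0,0,0],[-0.4,-0.103,0,0,0,0],[-0.4,-0.103,0,0,0,0],[-0.4,-0.103,0,0,0,0],[-0.4,-0.103,0,0,0,0],[-0.4,-0.103,0,0,0,0],[-0.4,-0.103,0,0,0,0],[-0.4,-0.103,0,0,0,0],[-0.3,-0.078,0,0,0,0],[-0.2,-0.05,0,0,0,0],[0,0,0,0,0,0.05],[0,0,0,0,0,0.06],[0,0,0,0,0,0.06],[0,0,0,0,0,0.06],[0,0,0,0,0,0.0345],[0,0,0,0,0,0]]' && python3 -m jog '[[0,0,0,0,0,0],[0,0,0,0,0,0]]'
python3 - <<'E'
from h import *
go((.541,-.236,.264),(.957,-.289))
p,d,m=grab('wrist'); np.savez('pics/w2.npz',p=p,d=d,**{k:np.array(v) for k,v in m.items()}); save('w2',np.clip(p*1.4,0,255).astype(np.uint8))
E
```

```text
clock: 8.35
ee_pos: [0.5084, -0.3397, 0.2621]
tcp_rot: [-2.521, -1.871, 0.002]
force: [-0.8, -0.5, -1.8]
opening: 0.0085
gripper_force: 30.0
clock: 8.55
ee_pos: [0.5091, -0.3394, 0.2629]
tcp_rot: [-2.521, -1.873, 0.001]
force: [-0.3, -0.2, -1.9]
opening: 0.0089
gripper_force: 30.0
sign 1 shift [ 1.0815  0.0071 -0.0105] turn [-0.0005 -0.0001  0.0003]
sign -1 shift [ 1.0815  0.0071 -0.0105] turn [ 1.0000e-04 -8.0000e-04 -1.4997e+00]
tcp [ 0.5091 -0.3394  0.2629] q [-0.68  0.22  1.12 -0.    1.8  -0.39] F [-0.32 -0.15 -1.91] R [[0.288, 0.958, -0.001], [0.958, -0.288, 0.0], [0.0, -0.001, -1.0]]
```

View pics/w2.png

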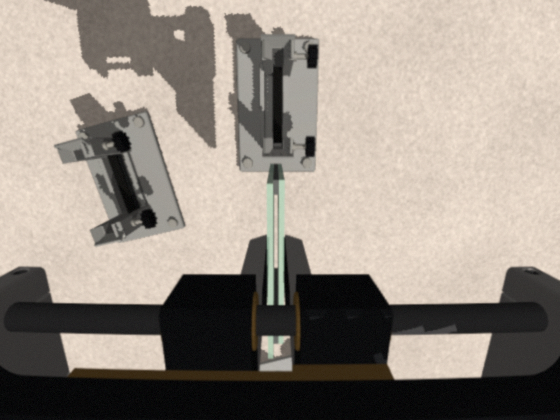

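Wrist view: the target caster is at (278,105) with its black bar at (277,105) and its thumbscrews on the right, at (312,55) and (310,147). The held cassette is at (276,215) with its short plate on the right, which matches.

Run:
```python
from h import *
W=dict(np.load('pics/w2.npz'));p=W['p']
cr=cv2.resize(p[30:186,225:330],(404,600),interpolation=cv2.INTER_CUBIC)
X=cloud(W,W['d']); z=X[30:186,225:330,2]; zi=np.clip(np.nan_to_num(z)/.13*255,0,255).astype(np.uint8)
zc=cv2.applyColorMap(cv2.resize(zi,(404,600),interpolation=cv2.INTER_NEAREST),cv2.COLORMAP_JET)[:,:,::-1]
save('w2c',np.hstack([np.clip(cr*1.6,0,255).astype(np.uint8)[:,:396],zc]))
g=p.max(2); m=np.zeros_like(g); m[45:165,262:296]=(g[45:165,262:296]<28); n,l,s,c=cv2.connectedComponentsWithStats(m)
k=1+s[1:,4].argmax(); print(s[k],c[k]); pts=np.argwhere(l==k)[:,::-1]
P=onplane(W,pts,.042)[:,:2]; print('bar',cv2.minAreaRect((P*1000).astype(np.float32)),P.mean(0), 'depth z',np.nanmedian(X[l==k][:,2]))
q=X[30:186,225:330].reshape(-1,3)
for a,b in((.108,.125),(.03,.05),(.002,.025)):
    k=q[(q[:,2]>a)&(q[:,2]<b)]; print(a,len(k),np.median(k[:,2]),cv2.minAreaRect((k[:,:2]*1000).astype(np.float32)))
```

```text
[272  66  10  77 682] [277.05131965 104.0601173 ]
bar ((542.4396362304688, -234.20571899414062), (93.1517105102539, 11.31039047241211), 73.47111511230469) [ 0.54320458 -0.23367316] depth z 0.04203518282986772
0.108 1136 0.1148733229318871 ((542.8403930664062, -234.9551544189453), (122.86249542236328, 33.91923522949219), 73.36933898925781)
0.03 1206 0.04131915113105043 ((539.5679931640625, -233.86386108398438), (102.93904876708984, 39.57902908325195), 72.92135620117188)
0.002 7056 0.01637492600692456 ((543.3756713867188, -239.04710388183594), (209.66122436523438, 151.7877197265625), 73.23526000976562)
```

View pics/w2c.png

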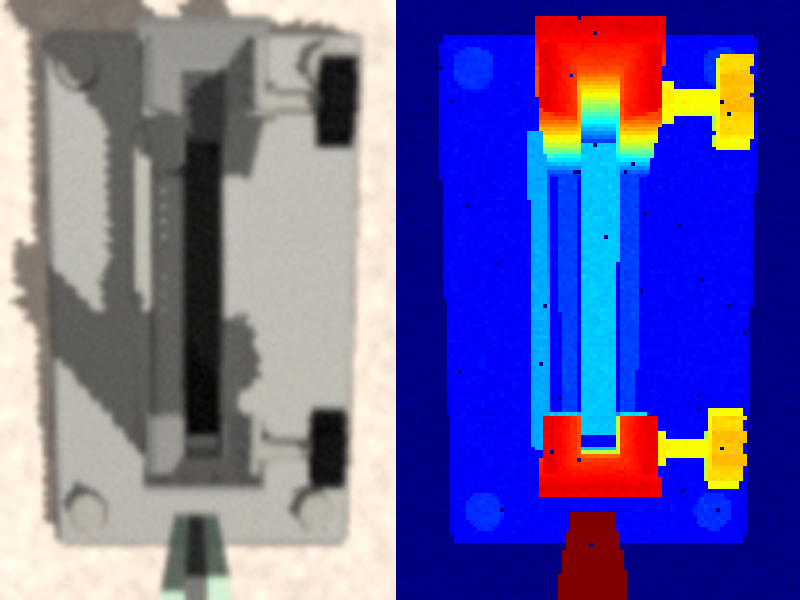

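Run:
```python
from h import *
W=dict(np.load('pics/w2.npz'));X=cloud(W,W['d'])
o,R=yaw_axes();tc=o['ee_pos']
q=X[160:250,262:292].reshape(-1,3);q=q[(q[:,2]>.19)];t=(q-tc)@R*1000
print('z',np.percentile(q[:,2],[1,25,50,75,99]).round(4),'x',np.percentile(t[:,0],[1,50,99]).round(1))
for zl,zh in((.2,.24),(.27,.291),(.291,.31)):
    k=t[(q[:,2]>zl)&(q[:,2]<zh)]
    if len(k)>5: print(zl,len(k),'y',np.percentile(k[:,1],[2,50,98]).round(2),'x',np.percentile(k[:,0],[2,98]).round(1))
for s in(15,25,35,45):
    k=t[abs(t[:,0]-s)<5]; 
    if len(k)>5: print(s,len(k),np.percentile(k[:,1],[3,50,97]).round(2))
C=np.array([.5427,-.2348,.105]);print('caster in tool',((C-tc)@R*1000).round(2),'groove dir',(R.T@[np.cos(np.radians(73.4)),np.sin(np.radians(73.4)),0]).round(4))
# groove edges from depth step: per pillar, tool-y of pillar pts high and inner
P=X[30:186,225:330].reshape(-1,3);a=np.radians(73.4);gy=np.array([np.cos(a),np.sin(a)]);gx=np.array([gy[1],-gy[0]])
u=(P[:,:2]-C[:2])@gy*1000;v=(P[:,:2]-C[:2])@gx*1000;z=P[:,2]
for s in(-1,1):
    k=(z>.09)&(z<.13)&(s*u>0); print('pillar',s,'v',np.percentile(v[k],[1,99]).round(1),'u',np.percentile(u[k],[1,99]).round(1))
    for rng in((42,46),(46,50),(50,54)):
        kk=k&(s*u>rng[0])&(s*u<rng[1]); vv=np.sort(v[kk]); L=vv[vv<0];H=vv[vv>0]; print(rng,'groove edges',(L.max() if len(L) else 0).round(2),(H.min() if len(H) else 0).round(2))
k=(z>.038)&(z<.046)&(abs(v)<9);print('bar v',np.percentile(v[k],[2,98]).round(1),'u',np.percentile(u[k],[1,99]).round(1),'slope',np.polyfit(u[k],v[k],1).round(4))
```

```text
z [0.2064 0.2699 0.2856 0.297  0.2989] x [ 7.9 35.2 50.6]
0.2 62 y [-4.16  0.09  4.36] x [50.3 50.6]
0.27 662 y [-6.99  2.5   8.32] x [ 8.  50.5]
0.291 412 y [-4.19 -3.01 -1.6 ] x [17.2 50.3]
15 160 [-5.91  1.6   4.74]
25 233 [-4.16 -1.42  4.11]
35 247 [-4.09 -1.41  4.57]
45 331 [-4.02 -0.18  4.5 ]
caster in tool [109.65   1.96 158.14] groove dir [ 1.0e+00 -2.9e-03  1.0e-04]
pillar -1 v [-16.7  42. ] u [-61.5 -40.2]
(42, 46) groove edges -5.8 6.29
(46, 50) groove edges -5.84 6.31
(50, 54) groove edges -0.28 0.79
pillar 1 v [-16.5  41.4] u [39. 61.]
(42, 46) groove edges -5.46 6.1
(46, 50) groove edges -5.46 6.14
(50, 54) groove edges -0.05 0.89
bar v [-5.2  6.5] u [-51.2  51.1] slope [0.0071 0.2604]
```

```bash
python3 -m jog '[[0.14,0.0205,0,0,0,0],[0.25,0,0,0,0,0],[0.3,0,0,0,0,0],[0.25,0,0,0,0,0],[0.15,0,0,0,0,0],[0,0,0.2,0,0,0],[0,0,0.25,0,0,0],[0,0,0.2,0,0,0],[0,0,0.06,0,0,0],[0,0,0,0,0,0],[0,0,0,0,0,0],[0,0,0,0,0,0],[0,0,0,0,0,0]]'
python3 - <<'E'
from h import *
o,R=yaw_axes();p0=np.array([.5091,-.3394]);
go((.542955+0,-.235585,.190),(.9575,-.2885))
p,d,m=grab('wrist'); np.savez('pics/w3.npz',p=p,d=d,**{k:np.array(v) for k,v in m.items()}); save('w3',np.clip(cv2.resize(p[40:300,180:380],(600,600))[:,:]*1.5,0,255).astype(np.uint8))
X=cloud(m,d);t=((X-o['ee_pos'])@R*1000)
# far pillar groove in tool frame
q=t[40:250,200:360].reshape(-1,3);z=X[40:250,200:360,2].ravel()
k=(z>.1)&(z<.125)&(q[:,0]>30);print('pillar y',np.percentile(q[k,1],[2,98]).round(1),'x',np.percentile(q[k,0],[2,98]).round(1))
k2=k&(q[:,0]<50);v=q[k2,1];print('groove',v[v<0].max() if (v<0).any() else 0,v[v>0].min() if (v>0).any() else 0)
E
```

```text
clock: 9.9
ee_pos: [0.5436, -0.2357, 0.194]
tcp_rot: [2.52, 1.872, 0.002]
force: [0.1, -0.0, -2.5]
opening: 0.0093
gripper_force: 30.0
sign 1 shift [-0.0004 -0.0068  0.0396] turn [ 0.0012  0.0003 -0.0003]
sign -1 shift [-0.0004 -0.0068  0.0396] turn [ 5.0000e-04 -1.9000e-03  1.4997e+00]
tcp [ 0.5436 -0.2357  0.194 ] q [-0.5   0.18  1.3  -0.    1.65 -0.21] F [ 0.11 -0.01 -2.48] R [[0.289, 0.957, 0.002], [0.957, -0.289, -0.001], [-0.001, 0.003, -1.0]]
pillar y [-17.9  14.5] x [40.8 62. ]
groove -7.255889855480592 5.148838087331896
```

View pics/w3.png

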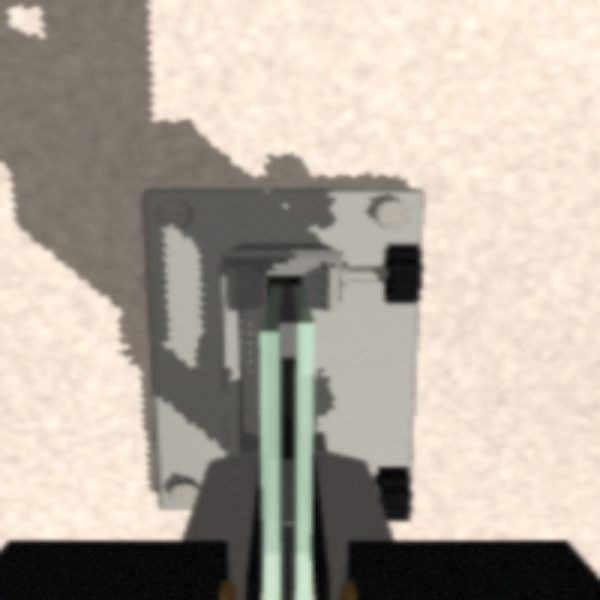

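The cassette's far bottom corner is at (286,280), just above the far pillar's groove. I'll check the relative offset in this same cloud.

Run:
```python
from h import *
W=dict(np.load('pics/w3.npz'));X=cloud(W,W['d']);o,R=yaw_axes();t=((X-o['ee_pos'])@R*1000)
q=t[100:250,255:300].reshape(-1,3)
k=(q[:,2]<-10)&(q[:,2]>-45);k&=(q[:,0]>25)&(q[:,0]<60);print('top y',np.percentile(q[k,1],[2,50,98]).round(2),'x',np.percentile(q[k,0],[98]))
k=(q[:,2]<64)&(q[:,2]>-10)&(abs(q[:,0]-50)<3)&(abs(q[:,1])<7);print('end face y',k.sum(),np.percentile(q[k,1],[2,50,98]).round(2),'zmax',q[k,2].max(), 'x',np.median(q[k,0]))
for lo,hi in((-10,15),(15,40),(40,64)):
    j=k&(q[:,2]>lo)&(q[:,2]<hi)
    if j.sum()>5:print(lo,j.sum(),np.percentile(q[j,1],[3,97]).round(2))
q=t[60:250,200:360].reshape(-1,3);z=X[60:250,200:360,2].ravel()
for zl,zh in((.07,.1),(.1,.108),(.108,.112),(.112,.12)):
  for a,b in((38,46),(46,50),(50,54)):
    k=(z>zl)&(z<zh)&(q[:,0]>a)&(q[:,0]<b);v=np.sort(q[k,1]);v=v[abs(v)<20]
    if len(v)>4:
        g=np.diff(v);i=g.argmax();print(zl,a,len(v),'gap',v[i].round(2),v[i+1].round(2))
print([r.get_obs()['ee_pos'].round(4) for _ in range(2)])
```

```text
top y [-3.87 -0.45  4.79] x [50.546066]
end face y 167 [-3.92  0.07  4.73] zmax 63.52801621524169 x 50.54421760321934
-10 75 [-3.87  4.57]
15 54 [-3.87  4.64]
40 38 [-3.72  4.57]
0.07 38 7 gap -6.88 17.61
0.07 46 16 gap 4.64 17.31
0.07 50 13 gap 4.66 17.33
0.1 38 16 gap -17.83 -8.01
0.1 46 12 gap -7.07 5.33
0.1 50 30 gap 6.2 15.88
0.108 38 36 gap -7.92 6.21
0.108 46 32 gap -7.9 6.18
0.108 50 49 gap 8.69 15.78
0.112 38 103 gap -10.42 7.85
0.112 46 64 gap -10.36 7.85
0.112 50 68 gap -11.17 8.66
[array([ 0.5435, -0.2357,  0.1937]), array([ 0.5435, -0.2357,  0.1937])]
```

```bash
python3 -m jog '[[0,-0.011,0,0,0,0],[0,0,0.05,0,0,0],[0,0,0.05,0,0,0],[0,0,0.05,0,0,0],[0,0,0.03,0,0,0],[0,0,0.03,0,0,0],[0,0,0.03,0,0,0],[0,0,0,0,0,0],[0,0,0,0,0,0]]'
python3 -c "
from h import *
o,R=yaw_axes();print(o['ee_pos'],R.T@o['force'],R.T@o['torque'])"
```

```text
clock: 10.85
ee_pos: [0.542, -0.2351, 0.1685]
tcp_rot: [2.522, 1.873, -0.0]
force: [-0.6, 0.0, -1.4]
opening: 0.0084
gripper_force: 30.0
[ 0.54201738 -0.23506888  0.16848561] [-0.12880809 -0.58584817  1.43757807] [-0.07081479 -0.0444225   0.06417513]
```

```bash
python3 -m jog '[[0,0,0.04,0,0,0],[0,0,0.04,0,0,0],[0,0,0.04,0,0,0],[0,0,0.04,0,0,0],[0,0,0.04,0,0,0],[0,0,0,0,0,0],[0,0,0,0,0,0]]'; python3 -c "
from h import *
o,R=yaw_axes();print(R.T@o['force'],R.T@o['torque'])"
python3 -m jog '[[0,0,0.04,0,0,0],[0,0,0.04,0,0,0],[0,0,0.04,0,0,0],[0,0,0.04,0,0,0],[0,0,0.04,0,0,0],[0,0,0.04,0,0,0],[0,0,0.04,0,0,0],[0,0,0,0,0,0],[0,0,0,0,0,0]]'; python3 -c "
from h import *
o,R=yaw_axes();print(R.T@o['force'],R.T@o['torque'])"
```

```text
clock: 11.55
ee_pos: [0.5419, -0.235, 0.1483]
tcp_rot: [-2.522, -1.873, 0.0]
force: [0.2, 0.1, -1.0]
opening: 0.0086
gripper_force: 30.0
[0.11725287 0.15818111 0.99243126] [-0.0963073   0.04553651 -0.02854089]
clock: 12.45
ee_pos: [0.542, -0.235, 0.1204]
tcp_rot: [-2.522, -1.873, 0.0]
force: [-0.2, -0.3, -2.3]
opening: 0.0092
gripper_force: 30.0
[-0.37277926 -0.09336408  2.30675586] [-0.05220079 -0.02925467 -0.03245651]
```

```bash
python3 -m jog '[[0,0,0.03,0,0,0],[0,0,0.03,0,0,0],[0,0,0.03,0,0,0],[0,0,0.02,0,0,0],[0,0,0,0,0,0],[0,0,0,0,0,0]]'; python3 -m jog '[[0,0,0.015,0,0,0],[0,0,0.015,0,0,0],[0,0,0,0,0,0],[0,0,0,0,0,0],[0,0,0,0,0,0]]'
 python3 -c "
from h import *
o,R=yaw_axes();print(R.T@o['force'],R.T@o['torque'])"
```

```text
clock: 13.05
ee_pos: [0.542, -0.235, 0.1094]
tcp_rot: [-2.522, -1.873, 0.0]
force: [-0.2, -0.2, -1.2]
opening: 0.0084
gripper_force: 30.0
clock: 13.55
ee_pos: [0.5422, -0.2352, 0.1068]
tcp_rot: [2.522, 1.873, 0.0]
force: [-0.6, -0.2, -0.6]
opening: 0.0088
gripper_force: 30.0
[-0.36911835 -0.56622097  0.57485825] [-0.18708986 -0.0756254  -0.01306167]
```

Contact has just started at about 0.107, as predicted. I'll press another 4.5 mm in small steps.

```bash
python3 -m jog '[[0,0,0.01,0,0,0],[0,0,0.01,0,0,0],[0,0,0.01,0,0,0],[0,0,0,0,0,0],[0,0,0,0,0,0],[0,0,0,0,0,0],[0,0,0,0,0,0]]';  python3 -m jog '[[0,0,0.01,0,0,0],[0,0,0,0,0,0],[0,0,0,0,0,0],[0,0,0,0,0,0]]'; python3 -m jog '[[0,0,0,0,0,0]]' | grep -E 'force|ee_pos'; python3 -m jog '[[0,0,0,0,0,0]]' | grep -E 'force|ee_pos'; python3 -m jog '[[0,0,0,0,0,0]]' | grep -E 'force|ee_pos'
```

```text
clock: 14.25
ee_pos: [0.5422, -0.2352, 0.104]
tcp_rot: [2.521, 1.873, 0.0]
force: [-0.7, 1.1, 5.0]
opening: 0.0089
gripper_force: 30.0
clock: 14.65
ee_pos: [0.5422, -0.2352, 0.1032]
tcp_rot: [2.521, 1.873, 0.0]
force: [-1.6, 0.5, 6.7]
opening: 0.0085
gripper_force: 30.0
ee_pos: [0.5422, -0.2352, 0.1032]
force: [-1.4, 0.4, 5.9]
gripper_force: 30.0
ee_pos: [0.5422, -0.2352, 0.1032]
force: [-1.1, 0.1, 5.6]
gripper_force: 30.0
ee_pos: [0.5422, -0.2352, 0.1032]
force: [-0.9, 0.8, 6.8]
gripper_force: 30.0
```

```bash
python3 -m jog '[[0,0,0.01,0,0,0],[0,0,0,0,0,0],[0,0,0,0,0,0],[0,0,0,0,0,0],[0,0,0,0,0,0],[0,0,0,0,0,0],[0,0,0,0,0,0],[0,0,0,0,0,0]]'; for i in 1 2 3; do python3 -m jog '[[0,0,0,0,0,0],[0,0,0,0,0,0],[0,0,0,0,0,0],[0,0,0,0,0,0],[0,0,0,0,0,0],[0,0,0,0,0,0],[0,0,0,0,0,0],[0,0,0,0,0,0],[0,0,0,0,0,0],[0,0,0,0,0,0]]' | grep -E 'force|ee_pos'; done
python3 - <<'E'
from h import *
p,d,m=grab('scene'); p2,d2,m2=grab('wrist')
a=cv2.resize(p[230:350,170:290],(400,400)); b=cv2.resize(p2[40:300,150:410],(400,400)); save('fin',np.clip(np.hstack([a,b])*1.5,0,255).astype(np.uint8))
E
```

```text
clock: 15.75
ee_pos: [0.5422, -0.2352, 0.1026]
tcp_rot: [2.521, 1.873, 0.001]
force: [-2.4, 0.4, 7.0]
opening: 0.0088
gripper_force: 30.0
ee_pos: [0.5422, -0.2352, 0.1026]
force: [-1.7, -0.4, 6.4]
gripper_force: 30.0
ee_pos: [0.5422, -0.2352, 0.1026]
force: [-1.5, 1.2, 7.7]
gripper_force: 30.0
ee_pos: [0.5422, -0.2352, 0.1026]
force: [-1.9, 0.7, 7.6]
gripper_force: 30.0
```

View pics/fin.png

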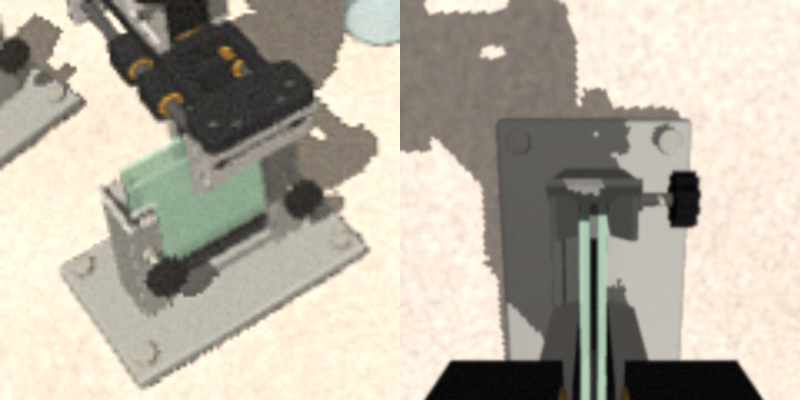

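The cassette is seated in both grooves on the bar, at (215,235) in the left half, with its short plate facing the thumbscrews. The push is about 9 N, so I add a touch and hold.

```bash
for i in 1; do python3 -m jog '[[0,0,0.01,0,0,0],[0,0,0,0,0,0],[0,0,0,0,0,0],[0,0,0,0,0,0],[0,0,0,0,0,0],[0,0,0,0,0,0],[0,0,0,0,0,0],[0,0,0,0,0,0]]'; done; for i in 1 2 3; do python3 -m jog '[[0,0,0,0,0,0],[0,0,0,0,0,0],[0,0,0,0,0,0],[0,0,0,0,0,0],[0,0,0,0,0,0],[0,0,0,0,0,0],[0,0,0,0,0,0],[0,0,0,0,0,0],[0,0,0,0,0,0],[0,0,0,0,0,0],[0,0,0,0,0,0],[0,0,0,0,0,0]]' | grep -E 'clock|force|ee_pos'; done
```

```text
clock: 19.65
ee_pos: [0.5422, -0.2352, 0.102]
tcp_rot: [2.521, 1.872, 0.001]
force: [-2.1, 0.1, 8.1]
opening: 0.0085
gripper_force: 30.0
clock: 20.85
ee_pos: [0.5422, -0.2352, 0.102]
force: [-1.3, 0.3, 8.4]
gripper_force: 30.0
clock: 22.05
ee_pos: [0.5422, -0.2352, 0.102]
force: [-2.4, 1.8, 9.5]
gripper_force: 30.0
clock: 23.25
ee_pos: [0.5422, -0.2351, 0.102]
force: [-2.5, 1.7, 7.6]
gripper_force: 30.0
```

Mean +8.4 N at the wrist plus the cassette's 1.7 N weight gives about 10 N on the bar, and it has held for over 4 s.

```bash
python3 -c "
from workcell import r
print(r.hand_in())"
```

```text
the job is handed in; nothing more can be done
None
```

The large cassette is in the far caster's grooves with its short plate on the thumbscrew side, still gripped and pressed onto the sealing bar at about 10 N (estimated from the wrist force), and I handed the job in at about 23 s.

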